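Present the objective case hole-up over the lens tray

ROBOT

A 7-joint arm with a two-finger parallel gripper is mounted at the origin on the work surface. World frame = base frame: x ahead of the robot, y to its left, z up, the work surface at z = 0. Lengths are in m, angles in rad, forces in N, time in s.
With the tool pointing down it reaches from about 0.425 to 0.925 m from the base axis. Payload 6.8 kg.
Tool frame: the origin (TCP) lies at the very end of the fingers, on their centre line; the grasp point (between the pads) lies r.grasp_offset behind it (r.grasp_offset is the distance from the TCP to the grasp point, in m); z points along the fingers, y is the direction in which the jaws open and shut (so a half turn about z gives the same grasp; the last joint's range is limited). The gripper opens to 85 mm and grips with 20 to 120 N. Pads are 22 mm wide; open, the fingers measure 114 mm over their backs; the gripper's body (76 mm by 85 mm) begins 54 mm behind the grasp point. The pads swing forward as they close: fully open they stand 13 mm farther back than shut.
Start: joints at [-1.269, 0.477, 0.022, 1.555, -0.011, 1.109, -0.083], TCP at [0.269, 0.619, 0.197] pointing down, gripper open.
Joint ranges: [-2.96, 2.96], [-0.34, 2.1], [-1.41, 1.46], [0.24, 2.44], [-1.37, 4.51], [0.17, 1.92], [-2.96, 2.96]. Speed limits (rad/s): [2.39, 2.39, 3.14, 3.14, 3.14, 3.14, 3.14].

INTERFACE

Orientations are given as a rotation vector (axis times angle).
In Python, from bench import r gives the robot as it stands.
- The arm moves only by the shell command python3 -m jog 'ROWS' [FORCE]. ROWS is JSON, one flat list of numbers, 7 for each row, row after row: the turn, a rotation vector about the tool's x, y, z normalised to -1 to 1, where 1 is 180 degrees, then the shift along the tool's x, y, z normalised to -1 to 1, where 1 is 200 mm, then the opening, from 0 (shut) to 1 (fully open). In form: [wx, wy, wz, x, y, z, hand, wx, wy, wz, x, y, z, hand, ...]. A call has 1 to 12 rows; each row is the pose to reach, as a shift and turn from the pose measured when the call began, along the tool's axes at that moment, turning the shorter way round; what a row does not reach only later rows make up. A row lasts 1/10 s, in which the tool goes at most 50 mm and 8.59 degrees, less where a joint would pass 70% of its speed; a pose out of reach is approached as far as the arm can. A call with a number of a shift or a turn outside -1 to 1 is refused whole. A call with a gripper value outside its range is refused whole. The fingers move at their own pace and stop on an object; FORCE is the grip in N (left out, the last holds). Time passes only in rows, so rows that repeat a pose let the fingers close. It gives the time, the measured TCP pose, the force and the opening at its end, in the units of the state.
- r.get_obs(): the state, without advancing time (a new reading comes with each control period).
- r.grab_frame(name): name is "scene" or "side" or "wrist"; returns the picture (400x640x3 uint8, red, green, blue); there is no depth.
- r.calibration(name): a dict with "K" (3x3 intrinsics, pixels), "dist_coeffs" ([k1, k2, p1, p2, k3] as OpenCV has them; the pictures are not rectified), "origin" and "rotation" of the camera in the world; the wrist camera has in their place "T_tool_cam" (4x4, takes a point from camera to tool coordinates, whose origin is the TCP and whose axes are the flange's). Camera axes: x right, y up, looking along -z (the intrinsics and any distortion apply to the point x, -y, -z); pixel columns grow to the right and rows downward; lengths in m; the calibration is good to about 2 mm. A picture is of the moment at which its call begins: read the wrist's pose just before it. calibration takes no time and is no camera call.
- r.hand_in(): hands the job in, once; it reports no verdict.
The state is a dict: "clock": time; "joints": joint angles; "qvel": joint speeds; "tau": joint torques, N m; "tcp_pos": TCP position; "orientation": TCP orientation; "contact_force": force on the tool from outside, world axes, zero at the start; "moment": the same for the moment, N m; "grip_width": finger opening in m.
Only numpy, scipy, OpenCV 4.12 (cv2) and the standard library are available. Lean on these libraries where they do the work, as an engineer would, in place of code of your own. Each camera call takes 0.05 s, during which the arm holds its last target.

TASK

The objective on the lens tray is about to go back into its storage case, and I want to look into the case first. The blue eight-sided case stands on the bench with its hole hidden underneath: turn it over so that the hole faces up (lay it on its side to change your grip if you like), and finish with the case held upright and still in the gripper about 20 cm up over the lens tray - keep holding it, do not put it down. Leave the objective, the case's lid, the oil bottle and the slide box where they are.

Things in the scene. Friction and masses are not known exactly. Their poses are not given: they have to be found in the camera images.
- case: Blue plastic eight-sided case, 60 mm long, 44 mm across flats, 60 to 120 g. One end has a black-lined blind hole 30 mm wide, 44 mm deep; the other is closed. It starts standing on the bench hole down, closed flat end up, left or right of the middle. It lies on any of its flats without rolling. Origin: mid-length, on its axis. Own z: along its axis, out of the hole. Own x and y: square to flats.
- case_mouth (a point): Centre of the mouth of the case's hole, 30 mm from the case's origin along its own z axis. Axes as the case's.
- tray: Lens tray, fixed to the bench: white plastic, 150 mm along its own x by 190 mm along its own y, rim 18 mm high, a grey mat inside whose top is 8 mm above the bench. Origin: centre of its underside, on the bench. On the opposite side of the middle from the case.
- objective: Microscope objective standing nose up on the mat of the tray, near one corner: steel and black, 25 mm across, 46 mm tall, 90 g. Origin: centre of its underside, 8 mm above the bench. To be left alone.
- case_lid: Shallow lid of the case, blue, eight-sided, lying flat open side down on the bench near the middle: 46 mm across, 16 mm high. Origin: centre of its underside. To be left alone.
- oil: Amber immersion-oil dropper bottle with a black rubber bulb, 28 mm across, 84 mm tall, standing beyond the work. Origin: centre of its underside. To be left alone.
- slide_box: White box of glass slides, 120 mm by 210 mm, 37 mm high, about 1 kg, lying beyond the work. Origin: centre of its underside. To be left alone.

How it is judged:
At the end, for the whole second after the job is handed in: The case is in the fingers and still, hole up within 15 degrees of upright, its middle over the tray's outline and 13 to 30 cm above the bench, touching neither tray nor objective; the objective, lid, oil bottle and slide box are within 2 cm of where they were (angle between case's own z axis and vertical below 0.26 rad and height (world z) of case between 0.13 and 0.3 m and x of case in the frame of tray between -0.075 and 0.075 m and y of case in the frame of tray between -0.095 and 0.095 m and contact force between case and the fingers above 1 N and contact force between case and tray below 0.1 N and contact force between case and objective below 0.1 N and linear speed of case below 0.03 m/s and angular speed of case below 0.2 rad/s and distance of each of objective, case_lid, oil, slide_box from where it was at the start of the episode below 0.02 m); the arm keeps its last pose, push and grip.
It fails at once if the objective was knocked or moved (distance of objective from where it was at the start of the episode above 0.02 m or angle between objective's own z axis and vertical above 0.4 rad).
It fails at once if the case's lid was moved (distance of case_lid from where it was at the start of the episode above 0.02 m).
It fails at once if the oil bottle was knocked or moved (distance of oil from where it was at the start of the episode above 0.02 m or angle between oil's own z axis and vertical above 0.4 rad).
It fails at once if the slide box was moved (distance of slide_box from where it was at the start of the episode above 0.02 m).
It also fails if it takes over 59 s, if anything falls off the work surface, if the arm or the gripper's body presses on something with over 40 N, if the wrist force passes 120 N, or if a joint passes its speed limit or range.

## Working session

There is one attempt and no reset: what is moved stays moved. The work goes in short steps, Python scripts to look and compute and a shell command to move; the robot and the scene stay as the last step left them, time stands still between calls to the robot, and variables do not carry over. Pictures are saved under pics/ and viewed, and the job is handed in when it is done.

```bash
ls; mkdir -p pics; python3 - <<'E'
from bench import r
import cv2
o=r.get_obs();print(o, r.grasp_offset)
for n in("scene","side","wrist"):
    cv2.imwrite(f"pics/{n}0.png",r.grab_frame(n)[:,:,::-1]); print(n,r.calibration(n))
E
```

```text
pics
{'clock': 0.0, 'joints': array([-1.26907445,  0.4778113 ,  0.02234119,  1.55644339, -0.01149048,
        1.10925812, -0.08309221]), 'qvel': array([-0.00074856,  0.0008925 , -0.0006789 , -0.00061977, -0.00109962,
       -0.00094876,  0.00045628]), 'tau': array([ 1.86537891e-04, -5.96459198e+01,  1.60798822e+00, -2.81186932e+01,
        1.24080377e-02,  9.29700269e-03,  8.88861081e-06]), 'tcp_pos': array([0.26871753, 0.61851144, 0.19582168]), 'orientation': array([-6.39155447e-01, -3.07565755e+00,  2.79242378e-03]), 'contact_force': array([0.01347884, 0.75407565, 0.21686274]), 'moment': array([ 0.01019819, -0.00725503,  0.00927053]), 'grip_width': 0.08539660086969332} 0.0187
scene {'K': array([[480.78985853,   0.        , 317.81432546],
       [  0.        , 480.78985853, 199.51708707],
       [  0.        ,   0.        ,   1.        ]]), 'dist_coeffs': array([-0.01430007,  0.        ,  0.        ,  0.        ,  0.        ]), 'origin': array([1.11984583, 0.70255738, 0.63713205]), 'rotation': array([0.40529881, 1.19236752, 2.27845948])}
side {'K': array([[405.75566839,   0.        
[... 239 characters left out ...]
 -0.55147092,  0.66919092]), 'rotation': array([ 0.75338295, -0.09961381, -0.29821236])}
wrist {'K': array([[310.78831767,   0.        , 316.59109237],
       [  0.        , 310.78831767, 197.94418666],
       [  0.        ,   0.        ,   1.        ]]), 'dist_coeffs': array([-0.04553321,  0.        ,  0.        ,  0.        ,  0.        ]), 'T_tool_cam': array([[-8.53811315e-04,  9.61000687e-01,  2.76544662e-01,
         7.01706186e-02],
       [ 9.99999635e-01,  8.27117429e-04,  2.13168411e-04,
         1.83577100e-04],
       [-2.38799201e-05,  2.76544743e-01, -9.61001043e-01,
        -1.77842328e-01],
       [ 0.00000000e+00,  0.00000000e+00,  0.00000000e+00,
         1.00000000e+00]])}
```

View pics/scene0.png

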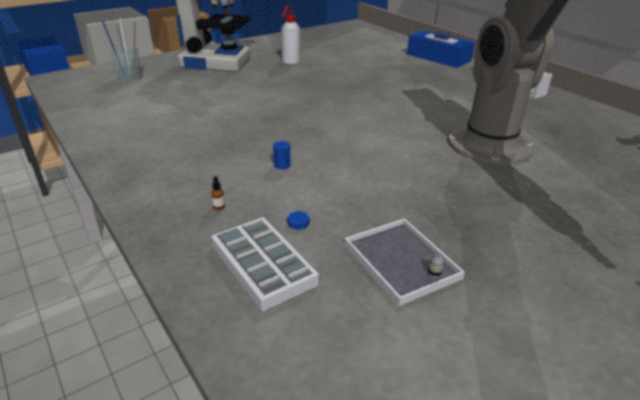

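View pics/side0.png

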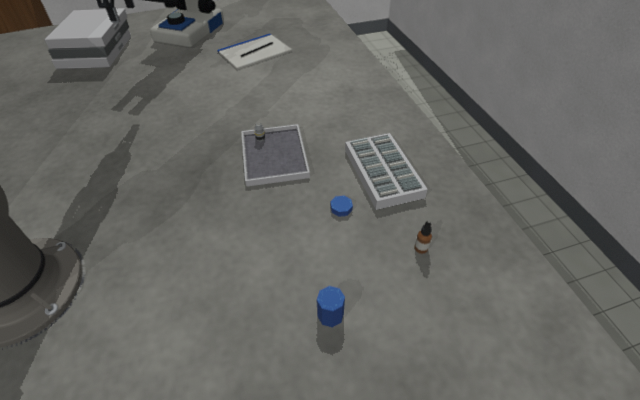

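View pics/wrist0.png

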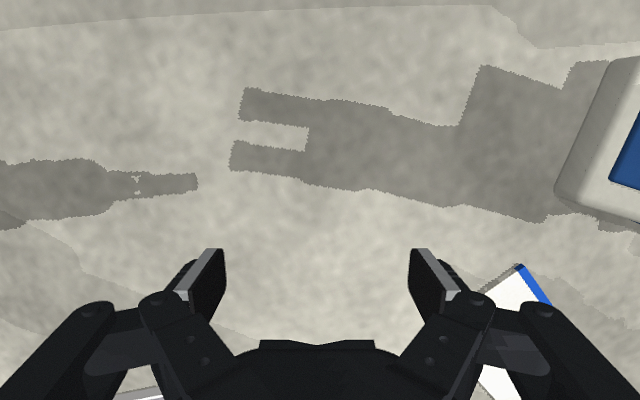

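The scene view shows the case at about (282,146) top and (282,165) base, the lid at (298,220), the oil at (217,200) and the slide box at (264,262). The tray's corners are near (347,238), (405,222), (461,270) and (400,299), with the objective at (436,265). Side view: case top is at (330,297). Next I'll localise these.

```bash
cat > h.py <<'E'
from bench import r
import cv2, numpy as np
from scipy.spatial.transform import Rotation as R
def cam(n,obs=None):
    c=r.calibration(n)
    if n=="wrist":
        T=np.eye(4); T[:3,:3]=R.from_rotvec(obs['orientation']).as_matrix(); T[:3,3]=obs['tcp_pos']
        M=T@c['T_tool_cam']; return c,M[:3,3],M[:3,:3]
    rot=np.array(c['rotation']); return c,np.array(c['origin']),R.from_rotvec(rot).as_matrix()
def px2w(n,uv,z,obs=None):
    c,o,Rm=cam(n,obs)
    p=cv2.undistortPoints(np.array(uv,float).reshape(-1,1,2),c['K'],c['dist_coeffs'])[:,0]
    d=np.c_[p[:,0],-p[:,1],-np.ones(len(p))]@Rm.T
    return o+d*((z-o[2])/d[:,2])[:,None]
def w2px(n,P,obs=None):
    c,o,Rm=cam(n,obs)
    q=(np.array(P,float).reshape(-1,3)-o)@Rm; q=q*[1,-1,-1]
    return cv2.projectPoints(q,np.zeros(3),np.zeros(3),c['K'],c['dist_coeffs'])[0][:,0]
def crop(n,src,box,k):
    x0,y0,x1,y1=box; im=cv2.imread(src)[y0:y1,x0:x1]
    cv2.imwrite(n,cv2.resize(im,None,fx=k,fy=k,interpolation=cv2.INTER_CUBIC))
E
python3 - <<'E'
from h import *
np.set_printoptions(precision=3,suppress=True)
print(px2w("scene",[(282,146)],.06),px2w("side",[(330,297)],.06))
print("tray sc",px2w("scene",[(347,238),(405,222),(461,270),(400,299)],.018))
print("tray sd",px2w("side",[(242,129),(299,126),(308,177),(246,184)],.018))
print("obj",px2w("scene",[(436,273)],.008),px2w("side",[(260,137)],.008))
print("lid",px2w("scene",[(298,218)],.016),px2w("side",[(341,203)],.016))
print("oil",px2w("scene",[(218,208)],.0),px2w("side",[(422,251)],.0))
print("box",px2w("scene",[(264,219),(316,270),(265,293),(212,236)],.037))
print(R.from_rotvec(r.get_obs()['orientation']).as_matrix())
crop("pics/c1.png","pics/side0.png",(290,260,370,350),6)
crop("pics/c2.png","pics/scene0.png",(250,125,320,185),8)
E
```

```text
[[ 0.557 -0.223  0.06 ]] [[ 0.554 -0.228  0.06 ]]
tray sc [[0.617 0.12  0.018]
 [0.48  0.148 0.018]
 [0.497 0.318 0.018]
 [0.645 0.307 0.018]]
tray sd [[0.5   0.335 0.018]
 [0.646 0.298 0.018]
 [0.613 0.104 0.018]
 [0.472 0.127 0.018]]
obj [[0.534 0.29  0.008]] [[0.539 0.299 0.008]]
lid [[0.66  0.005 0.016]] [[0.658 0.005 0.016]]
oil [[ 0.778 -0.147  0.   ]] [[ 0.773 -0.156  0.   ]]
box [[ 0.736 -0.008  0.037]
 [ 0.736  0.179  0.037]
 [ 0.842  0.176  0.037]
 [ 0.849 -0.017  0.037]]
[[-0.917  0.398 -0.   ]
 [ 0.398  0.917 -0.001]
 [-0.    -0.001 -1.   ]]
```

View pics/c1.png

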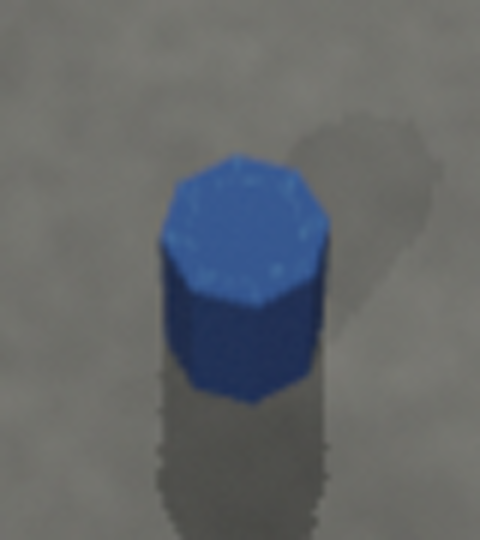

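View pics/c2.png

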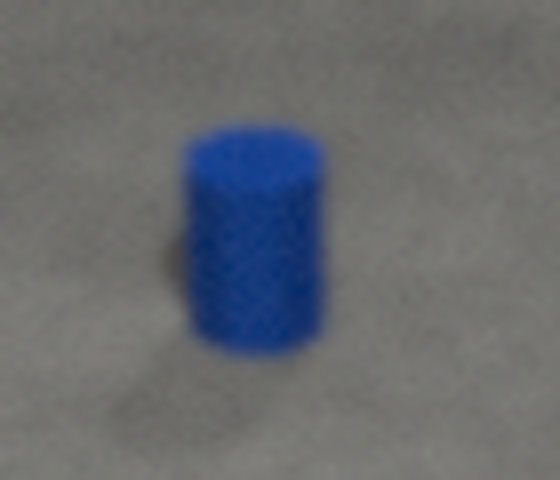

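```bash
python3 - <<'E'
from h import *
from scipy.optimize import least_squares
v=np.array([(237,155),(297,178),(329,222),(317,277),(257,305),(195,285),(163,237),(177,185)])/6+np.array([290,260])
P=px2w("side",v,.06)[:,:2]
c=P.mean(0);d=P-c
print(c,np.hypot(*d.T)*np.cos(np.pi/8)*2)
a=np.degrees(np.arctan2(d[:,1],d[:,0]));print(a, "mod45",a%45)
E
python3 -m jog '[0,0,0,0,-0.25,-0.2,1, 0,0,0,0,-0.5,-0.25,1]'
python3 -c "
from bench import r;print(r.get_obs()['joints'])"
```

```text
[ 0.55449077 -0.23040049] [0.04415261 0.04034481 0.04284421 0.04444394 0.04257334 0.04092008
 0.04311039 0.04437911]
[  77.6267691    30.24212587  -12.23497448  -55.22902126 -101.65583938
 -148.32613745  167.43650337  125.9084721 ] mod45 [32.6267691  30.24212587 32.76502552 34.77097874 33.34416062 31.67386255
 32.43650337 35.9084721 ]
clock: 0.35
tcp_pos: [0.2342, 0.5395, 0.2422]
orientation: [-0.639, -3.076, 0.002]
contact_force: [-0.2, -0.7, 1.8]
grip_width: 0.0854
[-1.27935677  0.29561085  0.01504471  1.71651268 -0.00476038  1.13087668
 -0.10193168]
```

```bash
cat > st.py <<'E'
from h import *
np.set_printoptions(precision=4,suppress=True)
o=r.get_obs(); 
open("log.txt","a").write(repr([list(map(float,o[k])) for k in('joints','tcp_pos','orientation')])+"\n")
p=o['tcp_pos'];print("q",o['joints'],"p",p,"F",o['contact_force'],"w",round(o['grip_width'],4),"t",o['clock']);print(R.from_rotvec(o['orientation']).as_matrix())
E
python3 st.py
python3 -m jog '[0,0,0.1,-1,0,-0.2,1, 0,0,0.1,-1,0,-0.2,1, 0,0,0.1,-1,0,-0.2,1, 0,0,0.1,-1,0,-0.2,1]';python3 st.py
python3 -m jog '[0,0,0.1,-1,0,0,1, 0,0,0.1,-1,0,0,1, 0,0,0.1,-1,0,0,1, 0,0,0.1,-1,0,0,1]'
python3 st.py
```

```text
q [-1.2794  0.2956  0.015   1.7165 -0.0048  1.1309 -0.1019] p [0.2342 0.5395 0.2422] F [-0.1983 -0.6576  1.8007] w 0.0854 t 0.35
[[-0.9172  0.3984 -0.0003]
 [ 0.3984  0.9172 -0.0013]
 [-0.0002 -0.0014 -1.    ]]
clock: 0.75
tcp_pos: [0.4155, 0.4603, 0.282]
orientation: [1.112, 2.938, -0.002]
contact_force: [-0.2, 1.0, -0.0]
grip_width: 0.0853
q [-1.0621  0.3221  0.1632  1.5967 -0.0541  1.2285 -0.042 ] p [0.4155 0.4603 0.282 ] F [-0.2256  1.0255 -0.0317] w 0.0853 t 0.75
[[-0.7492  0.6623 -0.0004]
 [ 0.6623  0.7492 -0.0013]
 [-0.0006 -0.0012 -1.    ]]
clock: 1.15
tcp_pos: [0.5651, 0.3275, 0.2819]
orientation: [1.559, 2.728, -0.002]
contact_force: [0.2, -0.1, 0.2]
grip_width: 0.0853
q [-0.8332  0.387   0.2945  1.5215 -0.1147  1.2516  0.0094] p [0.5651 0.3275 0.2819] F [ 0.209  -0.1396  0.2307] w 0.0853 t 1.15
[[-0.5077  0.8615 -0.0007]
 [ 0.8615  0.5077 -0.0014]
 [-0.0009 -0.0013 -1.    ]]
```

```bash
python3 -m jog '[0,0,0.1,-1,0,0,1, 0,0,0.1,-1,0,0,1, 0,0,0.1,-1,0,0,1, 0,0,0.1,-1,0,0,1]'
python3 -m jog '[0,0,0.1,-1,0,0,1, 0,0,0.1,-1,0,0,1, 0,0,0.1,-1,0,0,1, 0,0,0.1,-1,0,0,1]'
python3 -m jog '[0,0,0.1,-1,0,0,1, 0,0,0.1,-1,0,0,1, 0,0,0.1,-1,0,0,1, 0,0,0.1,-1,0,0,1]'
python3 st.py
```

```text
clock: 1.55
tcp_pos: [0.6663, 0.1551, 0.2818]
orientation: [1.966, 2.45, -0.003]
contact_force: [0.5, 0.3, 0.2]
grip_width: 0.0853
clock: 1.95
tcp_pos: [0.7092, -0.0402, 0.2817]
orientation: [-2.326, -2.112, 0.004]
contact_force: [0.9, 0.5, -0.1]
grip_width: 0.0857
clock: 2.35
tcp_pos: [0.6897, -0.2392, 0.2815]
orientation: [-2.627, -1.722, 0.004]
contact_force: [1.7, -0.9, 0.2]
grip_width: 0.0856
q [-0.1138  0.5737  0.6001  1.3251 -0.318   1.3401  0.0732] p [ 0.6897 -0.2392  0.2815] F [ 1.7375 -0.9258  0.2106] w 0.0856 t 2.35
[[ 0.3989  0.917  -0.0024]
 [ 0.917  -0.3989 -0.0014]
 [-0.0022 -0.0016 -1.    ]]
```

```bash
cat > fk.py <<'E'
import numpy as np, itertools, ast
from scipy.spatial.transform import Rotation as R
from scipy.optimize import least_squares
def fk(q,P,s):
    phi,d1,a3,d3,a5,d5,a7,d7,psi=P
    Rz=lambda t:R.from_euler('z',t).as_matrix()
    Ry=lambda t:R.from_euler('y',t).as_matrix()
    pts=[]
    M=Rz(s[0]*q[0]+phi)@Ry(q[1]); p=np.array([0,0,d1]);
    M=M@Rz(s[1]*q[2]); p=p+M@[a3,0,d3]; pts.append(p)
    M=M@Ry(q[3])@Rz(s[2]*q[4]); p=p+M@[a5,0,d5]; pts.append(p)
    M=M@Ry(q[5])@Rz(s[3]*q[6]+psi); p=p+M@[a7,0,d7] if 0 else p+M@Rz(-s[3]*q[6]-psi)@[a7,0,d7]
    return p,M,pts
def load(): return [ast.literal_eval(l) for l in open("log.txt")]
def res(P,s,D):
    o=[]
    for q,p,w in D:
        pp,M,_=fk(q,P,s); o+=list((pp-p)*5)+list((R.from_matrix(M).inv()*R.from_rotvec(w)).as_rotvec())
    o+=list(1e-3*np.array(P)[[2,4,6]])
    return np.array(o)
def fit():
    D=load();best=None
    for s in itertools.product([1,-1],repeat=4):
      for phi in(0,1.5,3,-1.5):
        for psi in(0,1.5,3,-1.5):
          f=least_squares(res,[phi,.33,0,.4,0,.4,0,.3,psi],args=(s,D),max_nfev=60)
          if best is None or f.cost<best[0]*.98: best=(f.cost,s,f.x)
    return best
if __name__=="__main__":
    np.set_printoptions(precision=4,suppress=True)
    b=fit();print(b);np.save("fk.npy",np.r_[b[1],b[2]])
E
python3 fk.py
```

```text
(np.float64(0.00013536517379757613), (-1, -1, -1, -1), array([ -0.1086, -21.5391,   0.0402,   0.457 ,   0.0525,   0.5223,
         0.062 , -21.626 ,   1.4622]))
```

```bash
python3 -m jog '[0,0.15,0,-0.45,-0.3,0,1,0,0.15,0,-0.45,-0.3,0,1,0,0.15,0,-0.45,-0.3,0,1,0,0.15,0,-0.45,-0.3,0,1]'; python3 st.py
python3 -m jog '[0,0.15,0,0,0,0,1,0,0.15,0,0,0,0,1,0,0.15,0,0,0,0,1,0,0.15,0,0,0,0,1]'; python3 st.py; python3 fk.py
```

```text
clock: 2.75
tcp_pos: [0.5922, -0.3068, 0.2806]
orientation: [-2.38, -1.531, -0.565]
contact_force: [0.2, 0.2, -0.1]
grip_width: 0.0858
q [ 0.3056  0.5126  0.4829  1.471  -0.6788  1.4285  0.5012] p [ 0.5922 -0.3068  0.2806] F [ 0.2012  0.2478 -0.1262] w 0.0858 t 2.75
[[ 0.3708  0.9104  0.1834]
 [ 0.8112 -0.4136  0.4133]
 [ 0.4521 -0.0044 -0.8919]]
clock: 3.15
tcp_pos: [0.5894, -0.3093, 0.276]
orientation: [-2.048, -1.301, -1.033]
contact_force: [-0.1, -0.1, -1.4]
grip_width: 0.0852
q [ 0.5842  0.6723  0.3512  1.4484 -1.0054  1.6633  0.7171] p [ 0.5894 -0.3093  0.276 ] F [-0.1445 -0.1    -1.4269] w 0.0852 t 3.15
[[ 0.2558  0.9079  0.3321]
 [ 0.5293 -0.419   0.7378]
 [ 0.809  -0.0129 -0.5877]]
(np.float64(0.006791991668561125), (-1, -1, -1, -1), array([-0.0975,  0.2386, -0.0586,  0.5688, -0.0887,  0.4778, -0.0159,
        0.4362,  1.4817]))
```

```bash
cat > fk.py <<'E'
import numpy as np, itertools, ast
from scipy.spatial.transform import Rotation as R
from scipy.optimize import least_squares
S=-1
Rz=lambda t:R.from_euler('z',t).as_matrix()
Ry=lambda t:R.from_euler('y',t).as_matrix()
def fk(q,P):
    phi,psi,d1,a3,y3,d3,b5,y5,a5,d5,a7,y7,d7=P[:13]; e=P[13:19]
    M=Rz(-q[0]+phi)@Ry(q[1]+e[0]); p=np.array([0,0,d1]); pts=[]
    M=M@Rz(-q[2]+e[1]); p=p+M@[a3,y3,d3]; pts.append(p)
    M=M@Ry(q[3]+e[2]); p=p+M@[b5,0,0]
    M=M@Rz(-q[4]+e[3]); p=p+M@[a5,y5,d5]; pts.append(p)
    M=M@Ry(q[5]+e[4]); p=p+M@[a7,y7,d7]
    M=M@Rz(-q[6]+psi)
    return p,M,pts
def load(): return [ast.literal_eval(l) for l in open("log.txt")]
def res(P,D):
    o=[]
    for q,p,w in D:
        pp,M,_=fk(q,P); o+=list((pp-p)*5)+list((R.from_matrix(M).inv()*R.from_rotvec(w)).as_rotvec())
    o+=list(2e-3*np.array(P)[[3,4,6,7,8,10,11]])+list(.05*np.array(P[13:18]))
    return np.array(o)
def fit():
    D=load()
    f=least_squares(res,[-.108,1.46,.35,0,0,.45,0,0,0,.45,0,0,.35]+[0]*5,args=(D,)); return f
if __name__=="__main__":
    np.set_printoptions(precision=4,suppress=True)
    f=fit();print(f.cost,f.x)
    for q,p,w in load():
        pp,M,_=fk(q,f.x); print((pp-p)*1000,(R.from_matrix(M).inv()*R.from_rotvec(w)).as_rotvec())
    np.save("fk.npy",f.x)
E
python3 fk.py; cat log.txt | head -3
```

```text
0.00018647710022357173 [-0.0172  1.5661  0.2759 -0.0068 -0.0577  0.5934  0.0432  0.0001 -0.012
  0.4695 -0.0006  0.      0.3725  0.0142  0.0105 -0.0154 -0.0015  0.001 ]
[0.0057 0.614  0.2731] [-0.     -0.0017 -0.0018]
[-0.0511  0.2981 -0.3898] [-0.0002  0.0001 -0.0013]
[-0.057   0.0506 -0.3435] [-0.0005  0.0012 -0.0006]
[ 0.6569 -0.8241  0.1675] [-0.0017  0.0033  0.0014]
[-2.3069  1.8737  0.6001] [0.0001 0.0018 0.0006]
[ 1.0068 -0.8453 -0.3075] [ 0.0033 -0.0021  0.0017]
[[-1.2793567650313293, 0.29561084810105853, 0.015044714875416964, 1.7165126756630908, -0.004760381252506232, 1.1308766799737127, -0.10193167828545367], [0.23420321931133076, 0.539540416991077, 0.24217894813095828], [-0.6391995208715613, -3.075813389723794, 0.002155513587022608]]
[[-1.0621159034245997, 0.322087004452088, 0.1632224851115821, 1.5967340519472717, -0.05410763072907445, 1.2284609053122446, -0.04203502312810929], [0.4154823472891525, 0.46030546052722326, 0.2819534616665829], [1.1124295909023048, 2.9379274271729523, -0.0020733981757948237]]
[[-0.8332295209479321, 0.3869504329864499, 0.2944527480115167, 1.5214640230052203, -0.11471583206459007, 1.2516104837038502, 0.00935155370618433], [0.5651108621554098, 0.3274797608954949, 0.281890292468887], [1.5586107069524948, 2.7275643713114732, -0.002453701260312273]]
```

```bash
sed -i 's/list(.05\*np.array(P\[13:18\]))/list(5*np.array(P[13:18]))+[5*P[0],5*(P[1]-np.pi\/2)]/' fk.py; python3 fk.py
```

```text
0.00021811513705156756 [-0.0001  1.5708  0.2712  0.0076 -0.0597  0.5993  0.0433 -0.0012 -0.0114
  0.4689  0.006  -0.0012  0.3709  0.     -0.0001 -0.     -0.      0.    ]
[0.1844 0.6045 0.3125] [-0.      0.     -0.0002]
[-0.0857  0.3789 -0.4323] [-0.      0.     -0.0002]
[-0.0864  0.2381 -0.553 ] [-0.      0.0001 -0.0002]
[ 0.7011 -1.0176  0.2214] [ 0.      0.0001 -0.0002]
[-2.502   2.2534  1.0045] [ 0.0001  0.0001 -0.0002]
[ 1.036  -0.9419 -0.5531] [ 0.0002  0.0001 -0.0001]
```

```bash
cat > ik.py <<'E'
from fk import *
P=np.load("fk.npy")
lo=np.array([-2.96,-.34,-1.41,.24,-1.37,.17,-2.96]);hi=np.array([2.96,2.1,1.46,2.44,4.51,1.92,2.96])
def tool(Ddeg,t,flip):
    "tool z: tilt t deg from down toward heading D; jaws horizontal; flip=0 tool x(camera) up"
    a=np.radians(Ddeg);t=np.radians(t)
    z=np.array([np.cos(a)*np.sin(t),np.sin(a)*np.sin(t),-np.cos(t)])
    y=np.array([-np.sin(a),np.cos(a),0]); x=np.cross(y,z)   # x up for tilt?
    if x[2]<0: x,y=-x,-y
    if flip: x,y=-x,-y
    return np.c_[x,y,z]
def ik(p,M,q0,w=.01,marg=.08):
    def f(q):
        pp,MM,_=fk(q,P); return np.r_[(pp-p)*5,(R.from_matrix(MM).inv()*R.from_matrix(M)).as_rotvec(),w*(q-q0)]
    s=least_squares(f,np.clip(q0,lo+marg+.01,hi-marg-.01),bounds=(lo+marg,hi-marg),max_nfev=80)
    pp,MM,pts=fk(s.x,P);e=np.linalg.norm(pp-p)+np.linalg.norm((R.from_matrix(MM).inv()*R.from_matrix(M)).as_rotvec())*.2
    return s.x,e,pts
E
cat > plan.py <<'E'
from ik import *
np.set_printoptions(precision=2,suppress=True)
rng=np.random.default_rng(0)
for t in(70,):
 for D in(-79.5,-34.5,10.5,55.5,100.5,-124.5):
  for fl in(0,1):
   best=None
   for k in range(14):
    q0=lo+(hi-lo)*rng.random(7); q0[2]*=.3
    M=tool(D,t,fl);g=np.array([.5555,-.229,.043])
    q,e,pts=ik(g+.0187*M[:,2],M,q0,w=.001)
    if e>.008 or pts[1][2]<.1: continue
    for sg in(1,-1):
     if abs(q[6]+sg*np.pi)>2.88: continue
     qa=q.copy();qa[6]+=sg*np.pi
     for Df in(D,D+40,D-40,D+80,D-80):
      Mf=tool(Df,180-t-6,1-fl)
      qf,ef,pf=ik(np.array([.555,.215,.23])+.0187*Mf[:,2],Mf,qa,w=.001)
      if ef>.02: continue
      c=np.abs(qf-qa).max()
      if best is None or c<best[0]: best=(c,q,qf,Df,pts[1][2],pf[1],ef)
   print(t,D,fl,best)
E
time python3 plan.py
```

```text
70 -79.5 0 (np.float64(0.7374700242587544), array([-0.67,  1.04,  0.49,  2.1 ,  1.23,  0.83,  1.77]), array([-1.41,  1.06,  0.44,  2.05,  1.27,  1.47, -1.39]), -39.5, np.float64(0.1576980107417294), array([0.29, 0.43, 0.14]), np.float64(2.3138130928743144e-06))
70 -79.5 1 (np.float64(0.7058817495425086), array([-0.72,  1.08,  0.56,  2.1 ,  1.19,  0.77, -1.35]), array([-1.42,  1.07,  0.47,  2.05,  1.26,  1.45,  1.76]), -39.5, np.float64(0.15769688359295714), array([0.29, 0.43, 0.14]), np.float64(1.0200745999390487e-06))
70 -34.5 0 None
70 -34.5 1 None
70 10.5 0 (np.float64(0.4894916031724895), array([0.47, 1.04, 0.31, 2.36, 3.99, 1.57, 1.56]), array([ 0.12,  1.02, -0.18,  2.36,  4.14,  1.84, -1.28]), 50.5, np.float64(0.15782719910844512), array([ 0.36, -0.05,  0.13]), np.float64(0.013812018730103872))
70 10.5 1 (np.float64(0.5029035643725452), array([ 0.62,  0.98,  0.12,  2.36,  4.  ,  1.42, -1.49]), array([ 0.12,  1.02, -0.18,  2.36,  4.14,  1.84,  1.86]), 50.5, np.float64(0.1577393805682401), array([ 0.36, -0.05,  0.13]), np.float64(0.013812012339254989))
70 55.5 0 (np.float64(0.429
[... 898 characters left out ...]
 , -1.27,  1.66,  1.12]), 100.5, np.float64(0.1587354850705654), array([ 0.62, -0.12,  0.14]), np.float64(5.751435040667727e-06))
70 -124.5 0 (np.float64(0.7593835556179396), array([-0.53,  1.21,  0.66,  1.54,  0.32,  1.34,  2.36]), array([-1.29,  1.26,  0.7 ,  1.48,  0.66,  1.79, -0.75]), -84.5, np.float64(0.15864766385404944), array([0.53, 0.55, 0.14]), np.float64(1.0930934733251692e-07))
70 -124.5 1 (np.float64(0.7574698455622698), array([-0.52,  1.2 ,  0.64,  1.54,  0.34,  1.35, -0.8 ]), array([-1.27,  1.25,  0.68,  1.48,  0.68,  1.81,  2.38]), -84.5, np.float64(0.15859834567301817), array([0.53, 0.55, 0.14]), np.float64(1.1017238250867129e-07))
real	2m23.227s
user	2m19.737s
sys	0m0.295s
```

```bash
cat > rel.py <<'E'
from ik import *
from bench import r
def rel(p,M,say=""):
    o=r.get_obs();M0=R.from_rotvec(o['orientation']).as_matrix()
    w=R.from_matrix(M0.T@M).as_rotvec()/np.pi; s=M0.T@(p-o['tcp_pos'])/.2
    print(say,"turn",np.round(w,3),"shift",np.round(s,3),"TCP",np.round(p,3), "rows>=",max(np.linalg.norm(w)*180/8.59,np.linalg.norm(s)*4).round(1))
    q,e,pts=ik(p,M,o['joints']);print("  ik",np.round(q,2),round(e,4))
def gp(g,D,t,fl,back=0):
    M=tool(D,t,fl); return np.array(g)+(.0187-back)*M[:,2],M
E
python3 - <<'E'
from rel import *
g=[.5555,-.229,.045]
rel(*gp(g,55.5,70,0,.15),"pre15")
E
```

```text
pre15 turn [-0.05   0.089  0.022] shift [-0.942 -0.414  0.295] TCP [ 0.486 -0.331  0.09 ] rows>= 4.3
  ik [ 0.86  0.95  0.26  1.7  -1.16  1.62  1.18] 0.0
```

```bash
python3 -m jog '[-0.05,0.09,0.022,-0.2,-0.41,-0.1,1, -0.05,0.09,0.022,-0.3,-0.41,0,1, -0.05,0.09,0.022,-0.55,-0.41,0.1,1, -0.05,0.09,0.022,-0.94,-0.414,0.295,1, -0.05,0.09,0.022,-0.94,-0.414,0.295,1, -0.05,0.09,0.022,-0.94,-0.414,0.295,1,-0.05,0.09,0.022,-0.94,-0.414,0.295,1]'; python3 st.py
python3 - <<'E'
from h import *
o=r.get_obs();im=r.grab_frame("wrist")[:,:,::-1].copy()
import math
for yaw,col in((33,(0,0,255)),):
  for z in(.06,0):
    a=np.radians(yaw+45*np.arange(8));rad=.022/math.cos(math.pi/8)
    V=np.c_[.5555+rad*np.cos(a),-.229+rad*np.sin(a),0*a+z]
    cv2.polylines(im,[np.round(w2px("wrist",V,o)).astype(int)],True,col,1)
cv2.imwrite("pics/w1.png",im)
s=r.grab_frame("side")[:,:,::-1];cv2.imwrite("pics/s1.png",s)
E
```

```text
clock: 3.85
tcp_pos: [0.4869, -0.3295, 0.091]
orientation: [-1.952, -1.029, -1.37]
contact_force: [-0.1, -0.5, 0.8]
grip_width: 0.0849
q [ 0.8371  0.942   0.2779  1.6946 -1.1696  1.6355  1.1743] p [ 0.4869 -0.3295  0.091 ] F [-0.1222 -0.5383  0.8088] w 0.0849 t 3.85
[[ 0.1923  0.8255  0.5307]
 [ 0.2794 -0.5645  0.7767]
 [ 0.9407 -0.0011 -0.3392]]
```

View pics/w1.png

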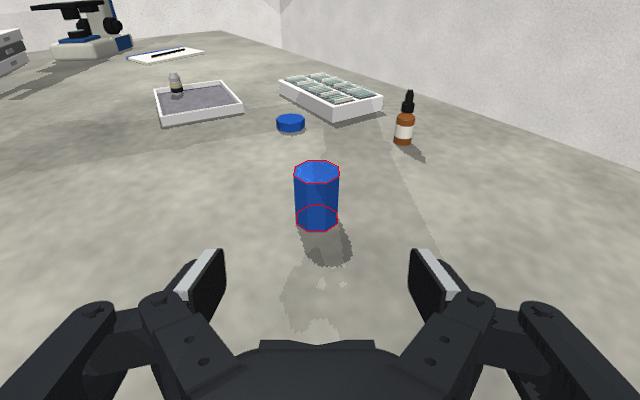

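View pics/s1.png

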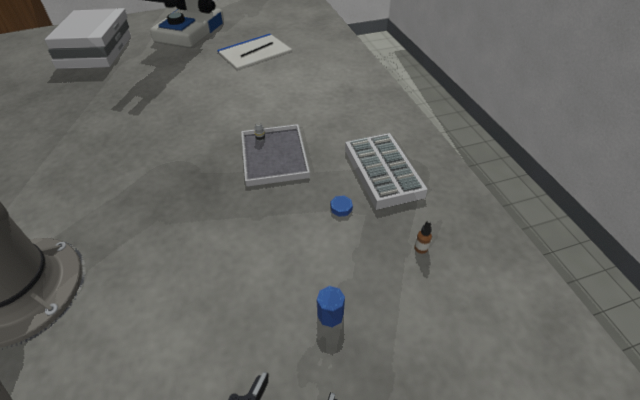

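The wrist view shows the case at (316,195). The octagon predicted from the scene measurement lies on its outline, so the position and flats agree. Next I'll advance and grip.

```bash
python3 - <<'E'
from rel import *
rel(*gp([.5555,-.229,.045],55.5,70,0,-.003),"grasp")
E
```

```text
grasp turn [-0.    -0.001  0.001] shift [-0.02  -0.007  0.766] TCP [ 0.567 -0.212  0.038] rows>= 3.1
  ik [ 0.75  0.96  0.09  1.83 -1.29  1.38  1.23] 0.0
```

```bash
python3 -m jog '[0,0,0,-0.01,-0.003,0.2,1, 0,0,0,-0.02,-0.007,0.4,1, 0,0,0,-0.02,-0.007,0.4,1]'; python3 st.py; python3 - <<'E'
from rel import *
rel(*gp([.5555,-.229,.045],55.5,70,0,-.003),"grasp")
E
```

```text
clock: 4.25
tcp_pos: [0.5319, -0.2627, 0.0656]
orientation: [-1.943, -1.041, -1.375]
contact_force: [-0.5, -0.2, 0.3]
grip_width: 0.0854
q [ 0.7537  0.947   0.2232  1.7737 -1.2486  1.5313  1.2151] p [ 0.5319 -0.2627  0.0656] F [-0.4897 -0.152   0.2822] w 0.0854 t 4.25
[[ 0.182   0.83    0.5272]
 [ 0.2827 -0.5577  0.7805]
 [ 0.9418  0.007  -0.3361]]
grasp turn [-0.002 -0.002  0.003] shift [-0.029  0.004  0.337] TCP [ 0.567 -0.212  0.038] rows>= 1.4
  ik [ 0.75  0.96  0.09  1.83 -1.29  1.38  1.23] 0.0
```

```bash
python3 -m jog '[0,0,0.003,-0.015,0.002,0.11,1, 0,0,0.003,-0.03,0.004,0.22,1, 0,0,0.003,-0.03,0.004,0.33,1, 0,0,0.003,-0.03,0.004,0.34,1,0,0,0.003,-0.03,0.004,0.34,1]'; python3 st.py; python3 - <<'E'
from rel import *
rel(*gp([.5555,-.229,.045],55.5,70,0,-.003),"grasp")
E
```

```text
clock: 4.75
tcp_pos: [0.5682, -0.2117, 0.0389]
orientation: [-1.944, -1.035, -1.371]
contact_force: [-0.1, -0.3, -0.6]
grip_width: 0.0853
q [ 0.7047  0.9683  0.1531  1.8111 -1.3144  1.4339  1.2329] p [ 0.5682 -0.2117  0.0389] F [-0.116  -0.3452 -0.5972] w 0.0853 t 4.75
[[ 0.1873  0.8291  0.5269]
 [ 0.2793 -0.5592  0.7806]
 [ 0.9418  0.0009 -0.3363]]
grasp turn [-0.003 -0.002  0.001] shift [-0.008 -0.004 -0.003] TCP [ 0.567 -0.212  0.038] rows>= 0.1
  ik [ 0.75  0.96  0.09  1.83 -1.29  1.38  1.23] 0.0
```

```bash
python3 -m jog '[0,0,0,0,0,0,0.3, 0,0,0,0,0,0,0.3,0,0,0,0,0,0,0.3,0,0,0,0,0,0,0.3,0,0,0,0,0,0,0.3,0,0,0,0,0,0,0.3,0,0,0,0,0,0,0.3,0,0,0,0,0,0,0.3]' 60; python3 st.py; python3 - <<'E'
from h import *
cv2.imwrite("pics/w2.png",r.grab_frame("wrist")[:,:,::-1]);cv2.imwrite("pics/s2.png",r.grab_frame("side")[:,:,::-1])
E
```

```text
clock: 5.55
tcp_pos: [0.5683, -0.2119, 0.0393]
orientation: [-1.944, -1.035, -1.372]
contact_force: [-1.9, -2.2, 5.4]
grip_width: 0.026
q [ 0.7051  0.968   0.1529  1.8109 -1.3144  1.4345  1.2328] p [ 0.5683 -0.2119  0.0393] F [-1.8938 -2.1688  5.3537] w 0.026 t 5.55
[[ 0.1867  0.829   0.5272]
 [ 0.2789 -0.5593  0.7806]
 [ 0.942   0.0013 -0.3357]]
```

View pics/w2.png

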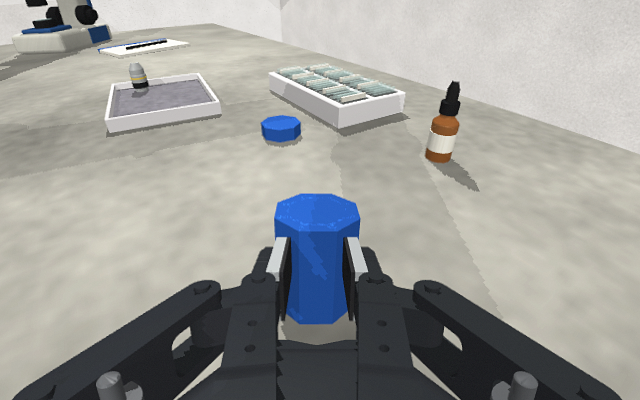

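The wrist view shows that the pads have slipped onto the near slanted faces: the case is ahead of them and the opening is 26 mm. The case is still standing, with its top near (317,212). I'll open and re-measure.

```bash
python3 -m jog '[0,0,0,0,0,0,1, 0,0,0,0,0,0,1,0,0,0,0,0,0,1,0,0,0,0,0,0,1,0,0,0,0,0,0,1,0,0,0,0,0,0,1]' 60; python3 st.py; python3 - <<'E'
from h import *
import math
o=r.get_obs();im=r.grab_frame("wrist")[:,:,::-1].copy()
cv2.imwrite("pics/w3r.png",im);cv2.imwrite("pics/s3.png",r.grab_frame("side")[:,:,::-1])
a=np.radians(33+45*np.arange(8));rad=.022/math.cos(math.pi/8)
for z in(.06,0):
    V=np.c_[.5555+rad*np.cos(a),-.229+rad*np.sin(a),0*a+z]
    cv2.polylines(im,[np.round(w2px("wrist",V,o)).astype(int)],True,(0,0,255),1)
cv2.imwrite("pics/w3.png",im)
print(px2w("wrist",[(317,212)],.06,o))
E
```

```text
clock: 6.25
tcp_pos: [0.5683, -0.2119, 0.0393]
orientation: [-1.944, -1.035, -1.372]
contact_force: [0.9, 0.6, -0.1]
grip_width: 0.0857
q [ 0.7052  0.968   0.1526  1.8109 -1.3142  1.4342  1.2327] p [ 0.5683 -0.2119  0.0393] F [ 0.9395  0.595  -0.1231] w 0.0857 t 6.25
[[ 0.1868  0.829   0.5271]
 [ 0.279  -0.5592  0.7807]
 [ 0.9419  0.0012 -0.3358]]
[[ 0.56344299 -0.2196303   0.06      ]]
```

View pics/w3.png

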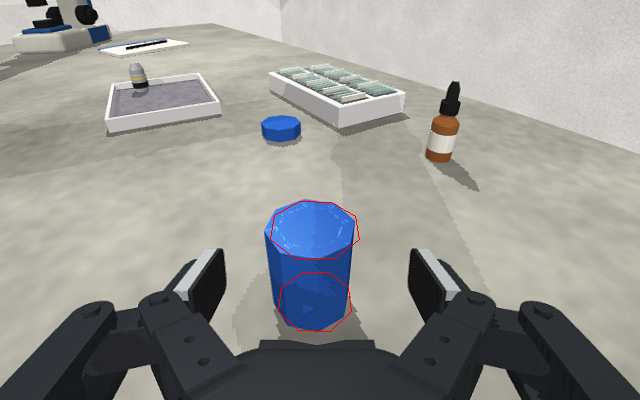

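View pics/s3.png

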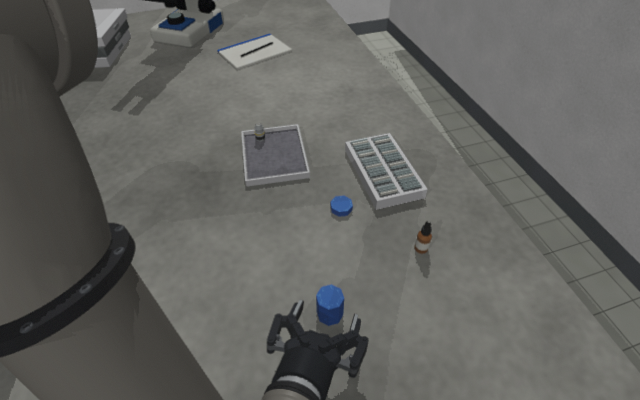

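```bash
python3 - <<'E'
from h import *
np.set_printoptions(precision=1,suppress=True)
o=r.get_obs();M=R.from_rotvec(o['orientation']).as_matrix()
im=cv2.imread("pics/w3r.png")
for s in(-.0427,.0427):
  for dz in(0,-.013,-.0187,-.0317,-.045):
   pts=[o['tcp_pos']+M@[x,s,dz] for x in(-.011,.011)]
   u=w2px("wrist",pts,o);print(s,dz,u.ravel())
   cv2.line(im,*[tuple(map(int,k)) for k in u],(0,255,255) if dz else (0,0,255),1)
cv2.imwrite("pics/w3b.png",cv2.resize(im[180:400,120:520],None,fx=2,fy=2))
E
```

```text
-0.0427 0 [247.8 245.8 245.5 212.3]
-0.0427 -0.013 [243.1 255.2 240.5 219.7]
-0.0427 -0.0187 [240.9 259.8 238.  223.3]
-0.0427 -0.0317 [235.2 271.3 231.8 232.5]
-0.0427 -0.045 [228.4 285.  224.4 243.4]
0.0427 0 [384.9 245.7 387.2 212.2]
0.0427 -0.013 [389.6 255.1 392.2 219.6]
0.0427 -0.0187 [391.9 259.7 394.7 223.2]
0.0427 -0.0317 [397.6 271.2 400.9 232.3]
0.0427 -0.045 [404.4 284.9 408.3 243.3]
```

View pics/w3b.png

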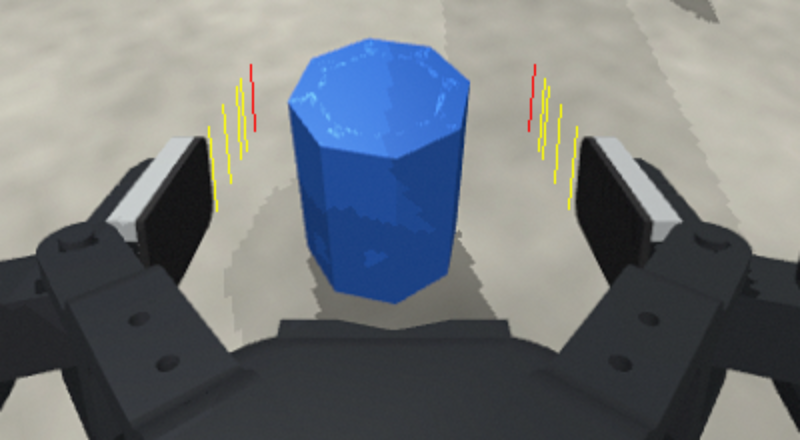

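```bash
python3 - <<'E'
from h import *
np.set_printoptions(precision=1,suppress=True)
o=r.get_obs();M=R.from_rotvec(o['orientation']).as_matrix()
im=cv2.imread("pics/s3.png")[260:400,240:400]; im=cv2.resize(im,None,fx=5,fy=5,interpolation=cv2.INTER_CUBIC)
for s in(-.0427,0,.0427):
  for dz,c in((0,(0,0,255)),(-.013,(0,255,255)),(-.03,(0,255,0)),(-.05,(255,0,255))):
   u=(w2px("side",o['tcp_pos']+M@[0.011,s,dz])[0]-[240,260])*5
   cv2.circle(im,tuple(map(int,u)),4,c,-1)
cv2.imwrite("pics/s3b.png",im)
E
```

```text
(no output)
```

View pics/s3b.png

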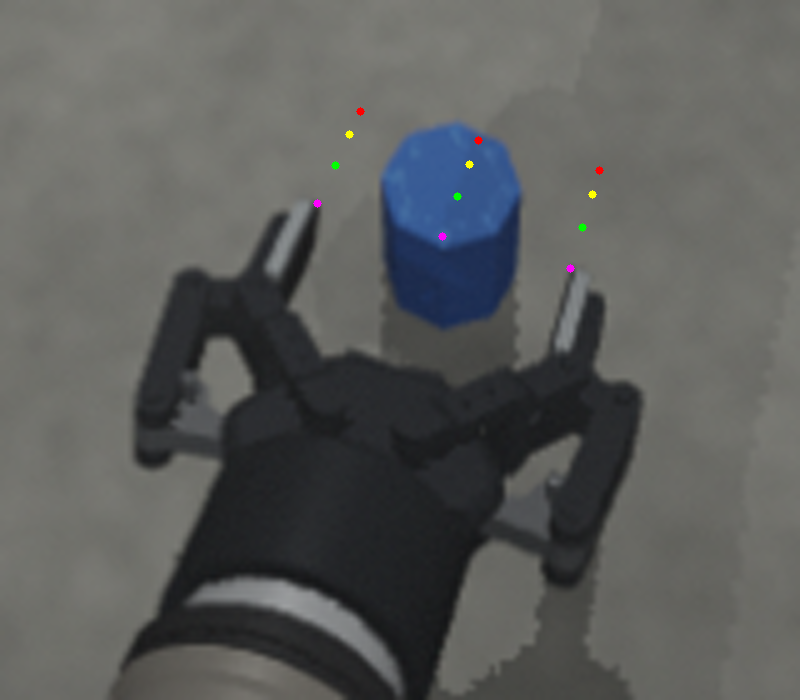

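Both the wrist and side views put the real fingertips about 50 mm behind the reported TCP when open, against a stated 13 mm. The reported TCP is therefore about 37 mm too far ahead, and I need to advance about 40 mm more. First I'll re-measure the case.

```bash
python3 - <<'E'
from rel import *
from h import px2w
o=r.get_obs()
v=np.array([(370,38),(430,47),(470,82),(460,128),(395,158),(322,146),(289,102),(310,60)])/2+[120,180]
Q=px2w("wrist",v,.06,o)[:,:2];c=Q.mean(0);d=Q-c
print(c,np.hypot(*d.T)*np.cos(np.pi/8)*2,np.degrees(np.arctan2(d[:,1],d[:,0]))%45)
M=tool(55.5,70,0)
for D in(50.5,55.5):
  M=tool(D,70,0)
  rel(np.array([*c,.045])+.062*M[:,2],M,str(D))
E
```

```text
[ 0.55420255 -0.22724416] [0.04426543 0.04377094 0.04402014 0.04353099 0.04341893 0.04374863
 0.04370108 0.04409732] [19.43610617 20.72470988 20.32220759 21.2021888  19.77894907 21.25431921
 20.91793358 22.12946344]
50.5 turn [-0.029 -0.002  0.011] shift [-0.01   0.012  0.202] TCP [ 0.591 -0.182  0.024] rows>= 0.8
  ik [ 0.93  0.95 -0.22  1.91 -1.29  1.1   1.22] 0.0001
55.5 turn [-0.002 -0.002  0.001] shift [-0.01  -0.013  0.203] TCP [ 0.587 -0.179  0.024] rows>= 0.8
  ik [ 0.79  0.97 -0.04  1.85 -1.29  1.26  1.23] 0.0
```

```bash
python3 - <<'E'
from rel import *
c=[.5542,-.2273]
for D,b in((46,.022),(45,.022),(43.2,.062),(55.5,.062)):
  M=tool(D,70,0)
  rel(np.array([*c,.045])+b*M[:,2],M,str(D))
E
```

```text
46 turn [-0.052 -0.002  0.019] shift [-0.009  0.003  0.002] TCP [ 0.569 -0.212  0.037] rows>= 1.2
  ik [ 1.03  0.93 -0.27  1.95 -1.29  1.07  1.22] 0.0001
45 turn [-0.057 -0.002  0.021] shift [-0.009  0.004  0.001] TCP [ 0.569 -0.213  0.037] rows>= 1.3
  ik [ 1.07  0.93 -0.31  1.96 -1.29  1.03  1.22] 0.0001
43.2 turn [-0.067 -0.002  0.024] shift [-0.012  0.049  0.196] TCP [ 0.597 -0.187  0.024] rows>= 1.5
  ik [ 1.17  0.98 -0.53  1.99 -1.29  0.83  1.22] 0.0001
55.5 turn [-0.002 -0.002  0.001] shift [-0.01  -0.013  0.203] TCP [ 0.587 -0.179  0.024] rows>= 0.8
  ik [ 0.79  0.97 -0.04  1.85 -1.29  1.26  1.23] 0.0
```

```bash
python3 -m jog '[-0.014,-0.002,0.005,-0.01,0,0.07,1, -0.014,-0.002,0.005,-0.01,0,0.14,1, -0.014,-0.002,0.005,-0.01,0,0.2,1, -0.014,-0.002,0.005,-0.01,0,0.2,1, -0.014,-0.002,0.005,-0.01,0,0.2,1]'; python3 st.py; python3 - <<'E'
from h import *
o=r.get_obs();cv2.imwrite("pics/w4.png",r.grab_frame("wrist")[:,:,::-1]);cv2.imwrite("pics/s4.png",r.grab_frame("side")[:,:,::-1])
E
```

```text
clock: 6.85
tcp_pos: [0.5889, -0.1816, 0.0241]
orientation: [-1.985, -0.998, -1.392]
contact_force: [-0.4, -0.5, -0.0]
grip_width: 0.0856
q [ 0.753   0.9635  0.012   1.8606 -1.3505  1.2861  1.2448] p [ 0.5889 -0.1816  0.0241] F [-0.3608 -0.4634 -0.0122] w 0.0856 t 6.85
[[ 0.2029  0.8019  0.562 ]
 [ 0.2748 -0.5975  0.7534]
 [ 0.9399  0.0015 -0.3416]]
```

View pics/w4.png

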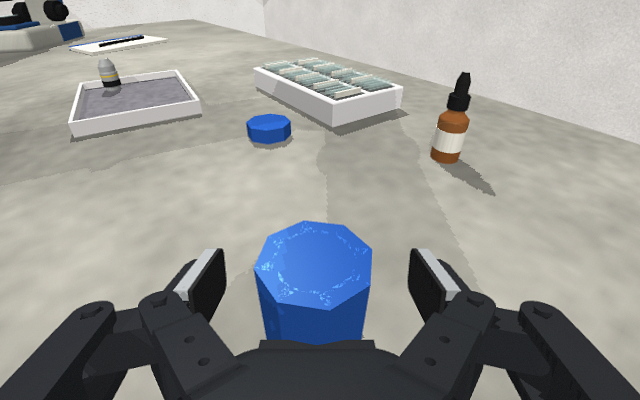

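The wrist view shows the case's top centred at (313,265), between the pads at (215,280) and (425,280). Closing.

```bash
python3 -m jog '[0,0,0,0,0,0,0.4, 0,0,0,0,0,0,0.4,0,0,0,0,0,0,0.4,0,0,0,0,0,0,0.4,0,0,0,0,0,0,0.4,0,0,0,0,0,0,0.4,0,0,0,0,0,0,0.4,0,0,0,0,0,0,0.4]' 60; python3 st.py; python3 - <<'E'
from h import *
cv2.imwrite("pics/w5.png",r.grab_frame("wrist")[:,:,::-1]);cv2.imwrite("pics/s5.png",cv2.resize(r.grab_frame("side")[260:400,240:400,::-1],None,fx=4,fy=4))
E
```

```text
clock: 7.75
tcp_pos: [0.5888, -0.1824, 0.0241]
orientation: [-1.987, -0.998, -1.392]
contact_force: [-0.7, -1.0, 2.9]
grip_width: 0.0446
q [ 0.7539  0.9632  0.0121  1.8602 -1.3501  1.2855  1.2445] p [ 0.5888 -0.1824  0.0241] F [-0.6649 -0.9886  2.9018] w 0.0446 t 7.75
[[ 0.2032  0.8014  0.5626]
 [ 0.2755 -0.5981  0.7526]
 [ 0.9396  0.0021 -0.3423]]
```

View pics/w5.png

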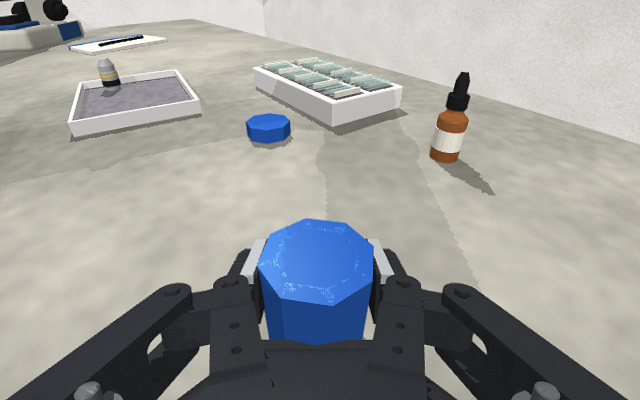

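View pics/s5.png

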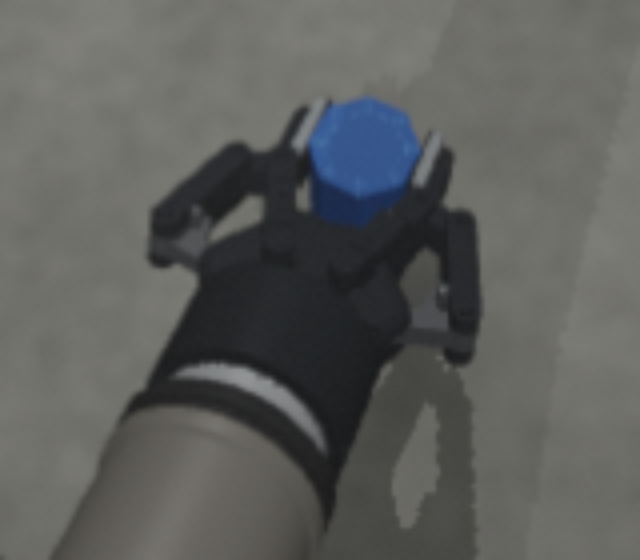

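```bash
python3 - <<'E'
from rel import *
c=np.array([.554,-.227])
B=.062
for D,t,z in((53.5,70,.1),(53.5,70,.25),(75,70,.25),(95,70,.25)):
  M=tool(D,t,0); rel(np.array([*c,z])+B*M[:,2],M,f"{D,t,z}")
E
```

```text
(53.5, 70, 0.1) turn [0.001 0.    0.   ] shift [ 0.26  -0.007 -0.086] TCP [ 0.589 -0.18   0.079] rows>= 1.1
  ik [ 0.82  0.86 -0.08  1.89 -1.29  1.25  1.16] 0.0
(53.5, 70, 0.25) turn [0.001 0.    0.   ] shift [ 0.965 -0.005 -0.343] TCP [ 0.589 -0.18   0.229] rows>= 4.1
  ik [ 0.72  0.62  0.06  1.89 -1.28  1.39  0.94] 0.0
(75, 70, 0.25) turn [ 0.114  0.    -0.041] shift [ 0.958 -0.112 -0.362] TCP [ 0.569 -0.171  0.229] rows>= 4.1
  ik [ 0.67  0.73  0.06  1.65 -1.03  1.63  0.92] 0.0
(95, 70, 0.25) turn [ 0.218  0.    -0.079] shift [ 0.94  -0.198 -0.412] TCP [ 0.549 -0.169  0.229] rows>= 4.9
  ik [ 0.63  0.81  0.02  1.45 -0.82  1.84  0.94] 0.0
```

```bash
python3 -m jog '[0,0,0,0.05,0,-0.02,0.4,0,0,0,0.15,0,-0.05,0.4,0,0,0,0.3,0,-0.1,0.4,0,0,0,0.3,0,-0.1,0.4,0,0,0,0.3,0,-0.1,0.4]'; python3 st.py; python3 - <<'E'
from h import *
cv2.imwrite("pics/w6.png",r.grab_frame("wrist")[:,:,::-1])
E
```

```text
clock: 8.35
tcp_pos: [0.5899, -0.1808, 0.088]
orientation: [-1.987, -1.0, -1.392]
contact_force: [0.2, 0.4, -1.2]
grip_width: 0.0446
q [ 0.7438  0.8468  0.0211  1.8902 -1.3314  1.3088  1.1596] p [ 0.5899 -0.1808  0.088 ] F [ 0.2331  0.3567 -1.1724] w 0.0446 t 8.35
[[ 0.2024  0.8017  0.5624]
 [ 0.277  -0.5978  0.7523]
 [ 0.9393  0.0035 -0.3431]]
```

View pics/w6.png

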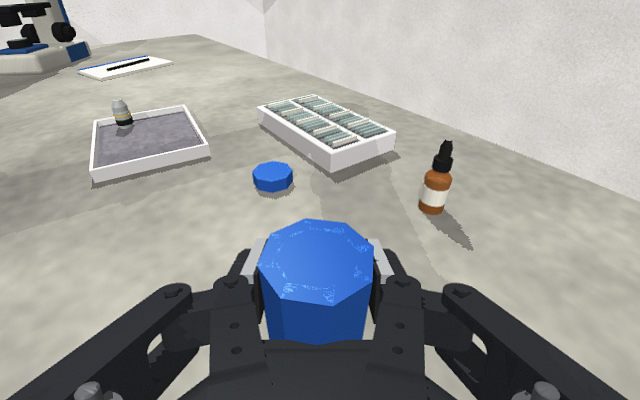

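The wrist view shows the case unchanged in the fingers, with its top at (316,262), and the bench has dropped away. The grip is holding.

```bash
python3 - <<'E'
from ik import *
from bench import r
np.set_printoptions(precision=2,suppress=True)
h=np.array([-.9396,-.0021,.3423])
q=r.get_obs()['joints'].copy()
M=tool(75,70,0);q1,e,_=ik(np.array([.55,-.2,.27])+.062*M[:,2],M,q);print("A",q1,e)
q2=q1.copy();q2[6]-=np.pi
for Df in(70,85,100,115):
 for tf in(102,106,110):
  M=tool(Df,tf,1);qf,e,pts=ik(np.array([.558,.218,.22])+.062*M[:,2],M,q2);print(Df,tf,qf,round(e,4),"h",(M@h),"wrist z",pts[1])
E
```

```text
A [ 0.66  0.67  0.04  1.7  -1.04  1.61  0.9 ] 1.8693667648184024e-05
70 102 [ 0.98  1.47 -1.33  2.14 -1.29  0.49 -1.8 ] 0.0134 h [0.05 0.13 0.99] wrist z [ 0.48 -0.07  0.14]
70 106 [ 0.97  1.53 -1.33  2.13 -1.29  0.52 -1.75] 0.0109 h [0.03 0.07 1.  ] wrist z [ 0.47 -0.07  0.12]
70 110 [ 0.97  1.59 -1.33  2.13 -1.29  0.56 -1.7 ] 0.0077 h [ 0. -0.  1.] wrist z [ 0.47 -0.06  0.1 ]
85 102 [ 0.72  1.13 -0.94  2.01 -1.29  1.01 -1.94] 0.0001 h [0.01 0.14 0.99] wrist z [ 0.54 -0.08  0.15]
85 106 [ 0.72  1.19 -0.95  2.   -1.29  1.05 -1.91] 0.0001 h [0.01 0.07 1.  ] wrist z [ 0.54 -0.08  0.13]
85 110 [ 0.72  1.24 -0.96  1.99 -1.29  1.09 -1.88] 0.0001 h [0. 0. 1.] wrist z [ 0.54 -0.07  0.11]
100 102 [ 0.33  0.98 -0.44  1.84 -1.29  1.53 -2.02] 0.0 h [-0.02  0.14  0.99] wrist z [ 0.61 -0.08  0.15]
100 106 [ 0.36  1.03 -0.48  1.83 -1.29  1.55 -2.01] 0.0 h [-0.01  0.07  1.  ] wrist z [ 0.61 -0.07  0.13]
100 110 [ 0.38  1.07 -0.53  1.82 -1.29  1.56 -2.  ] 0.0 h [0. 0. 1.] wrist z [ 0.61 -0.07  0.11]
115 102 [ 0.22  1.01 -0.36  1.67 -1.14  1.72 -2.15] 0.0 h [-0.06  0.13  0.99] wrist z [ 0.69 -0.05  0.15]
115 106 [ 0.23  1.04 -0.38  1.66 -1.16  1.75 -2.14] 0.0 h [-0.03  0.06  1.  ] wrist z [ 0.69 -0.05  0.13]
115 110 [ 0.24  1.08 -0.4   1.66 -1.18  1.78 -2.13] 0.0 h [0. 0. 1.] wrist z [ 0.68 -0.04  0.11]
```

```bash
python3 - <<'E'
from rel import *
M=tool(85,70,0);rel(np.array([.55,-.2,.29])+.062*M[:,2],M)
E
```

```text
turn [ 0.166  0.    -0.06 ] shift [ 0.871 -0.252 -0.263] TCP [ 0.555 -0.142  0.269] rows>= 3.8
  ik [ 0.63  0.7   0.03  1.59 -0.95  1.74  0.88] 0.0
```

```bash
python3 -m jog '[0.04,0,-0.015,0.22,-0.06,-0.07,0.4,0.08,0,-0.03,0.44,-0.13,-0.13,0.4,0.12,0,-0.045,0.65,-0.19,-0.2,0.4,0.166,0,-0.06,0.87,-0.25,-0.26,0.4,0.166,0,-0.06,0.87,-0.25,-0.26,0.4,0.166,0,-0.06,0.87,-0.25,-0.26,0.4]'; python3 st.py; python3 - <<'E'
from rel import *
o=r.get_obs();M0=R.from_rotvec(o['orientation']).as_matrix();c=o['tcp_pos']-.062*M0[:,2]
M=M0@Rz(np.pi/2)
rel(np.array([.555,-.1,.28])+.062*M[:,2],M)
E
```

```text
clock: 9.0
tcp_pos: [0.5562, -0.1412, 0.2679]
orientation: [-1.536, -1.412, -1.074]
contact_force: [-1.1, 0.8, -1.9]
grip_width: 0.0449
q [ 0.644   0.705   0.01    1.5741 -0.9362  1.7336  0.8677] p [ 0.5562 -0.1412  0.2679] F [-1.1278  0.7736 -1.8526] w 0.0449 t 9.0
[[ 0.0284  0.9964  0.0801]
 [ 0.3429 -0.085   0.9355]
 [ 0.9389  0.0009 -0.3441]]
 turn [0.  0.  0.5] shift [ 0.127 -0.024  0.482] TCP [ 0.56  -0.042  0.259] rows>= 10.5
  ik [ 0.36  0.67  0.24  1.74 -1.09  1.7  -0.6 ] 0.0
```

```bash
python3 -m jog '[0,0,0.03,0,0,0.05,0.4,0,0,0.07,0.02,0,0.1,0.4,0,0,0.12,0.04,0,0.15,0.4,0,0,0.17,0.06,0,0.2,0.4,0,0,0.22,0.08,0,0.25,0.4,0,0,0.27,0.1,0,0.3,0.4,0,0,0.32,0.12,0,0.35,0.4,0,0,0.37,0.12,0,0.4,0.4,0,0,0.42,0.12,0,0.45,0.4,0,0,0.47,0.12,0,0.48,0.4,0,0,0.5,0.12,0,0.48,0.4,0,0,0.5,0.12,0,0.48,0.4]'; python3 st.py; python3 - <<'E'
from rel import *
import cv2
cv2.imwrite("pics/s7.png",r.grab_frame("side")[:,:,::-1])
M=tool(95,75,1)
rel(np.array([.555,.0,.28])+.062*M[:,2],M)
E
```

```text
clock: 10.2
tcp_pos: [0.5635, -0.0432, 0.2551]
orientation: [-1.92, 0.088, -0.054]
contact_force: [0.3, 0.5, -0.8]
grip_width: 0.0446
q [ 0.3601  0.6581  0.2328  1.7418 -1.094   1.6956 -0.6156] p [ 0.5635 -0.0432  0.2551] F [ 0.3046  0.4934 -0.837 ] w 0.0446 t 10.2
[[ 0.9962 -0.035   0.0802]
 [-0.0874 -0.3418  0.9357]
 [-0.0054 -0.9391 -0.3435]]
 turn [-0.019 -0.063  0.482] shift [-0.113 -0.215  0.462] TCP [0.55  0.06  0.264] rows>= 10.2
  ik [ 0.1   0.73  0.39  1.76 -1.18  1.83 -2.08] 0.0
```

View pics/s7.png

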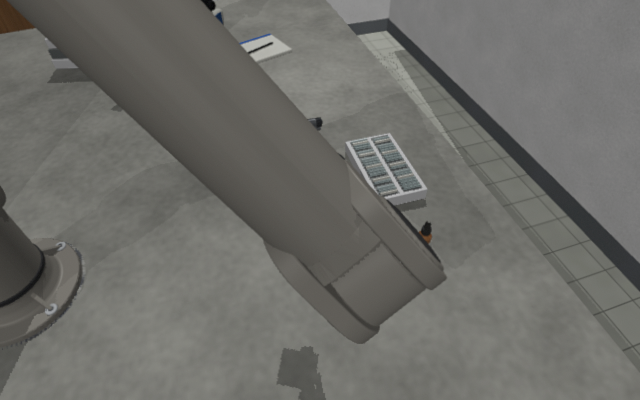

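The side view shows only the forearm, with the wrist around (360,280). The oil bottle (427,232) and slide box are untouched. Continuing the roll.

```bash
python3 -m jog '[0,0,0.03,0,0,0.05,0.4,0,0,0.07,0,-0.02,0.1,0.4,0,0,0.12,0,-0.04,0.15,0.4,0,0,0.17,0,-0.06,0.2,0.4,0,0,0.22,0,-0.08,0.25,0.4,0,0,0.27,0,-0.1,0.3,0.4,0,0,0.32,0,-0.12,0.35,0.4,0,0,0.37,0,-0.14,0.4,0.4,0,0,0.42,0,-0.16,0.45,0.4,0,0,0.46,0,-0.18,0.46,0.4,0,0,0.5,0,-0.21,0.46,0.4,0,0,0.5,0,-0.21,0.46,0.4]'; python3 st.py; python3 - <<'E'
from rel import *
for D,t,y,z in((100,85,.1,.28),(104,106,.218,.26)):
  M=tool(D,t,1);rel(np.array([.558,y,z])+.062*M[:,2],M)
E
```

```text
clock: 11.45
tcp_pos: [0.5722, 0.0569, 0.2627]
orientation: [-1.388, 1.512, 0.969]
contact_force: [-0.0, -0.3, -0.7]
grip_width: 0.0448
q [ 0.0819  0.6115  0.4004  1.8622 -1.2441  1.6641 -2.1662] p [0.5722 0.0569 0.2627] F [-0.036  -0.2999 -0.666 ] w 0.0448 t 11.45
[[-0.029  -0.9963  0.081 ]
 [-0.3428  0.086   0.9355]
 [-0.939  -0.0007 -0.344 ]]
 turn [-0.081 -0.084 -0.018] shift [-0.23   0.169  0.456] TCP [0.547 0.161 0.275] rows>= 2.5
  ik [ 0.05  0.77  0.22  1.79 -1.28  1.83 -2.08] 0.0
 turn [-0.107 -0.199 -0.004] shift [-0.438  0.236  0.988] TCP [0.544 0.276 0.277] rows>= 4.7
  ik [ 0.31  0.96 -0.44  1.8  -1.29  1.63 -2.09] 0.0001
```

```bash
python3 -m jog '[-0.02,-0.02,-0.005,-0.06,0.04,0.11,0.4,-0.04,-0.04,-0.01,-0.12,0.08,0.22,0.4,-0.06,-0.06,-0.014,-0.17,0.12,0.34,0.4,-0.08,-0.084,-0.018,-0.23,0.17,0.456,0.4,-0.08,-0.084,-0.018,-0.23,0.17,0.456,0.4,-0.08,-0.084,-0.018,-0.23,0.17,0.456,0.4]'; python3 st.py; python3 - <<'E'
from rel import *
for D,t,y,z in((104,95,.16,.27),(108,95,.16,.27),(104,106,.218,.26)):
  M=tool(D,t,1);rel(np.array([.558,y,z])+.062*M[:,2],M)
E
```

```text
clock: 12.05
tcp_pos: [0.5468, 0.1607, 0.2734]
orientation: [-1.404, 1.178, 1.284]
contact_force: [0.4, 0.0, -0.0]
grip_width: 0.0446
q [ 0.0498  0.7467  0.2249  1.8053 -1.2786  1.8317 -2.0839] p [0.5468 0.1607 0.2734] F [ 0.3845  0.0186 -0.033 ] w 0.0446 t 12.05
[[ 0.0186 -0.9855 -0.1688]
 [-0.084  -0.1698  0.9819]
 [-0.9963 -0.0041 -0.0859]]
 turn [-0.024 -0.055  0.001] shift [-0.035 -0.032  0.293] TCP [0.543 0.22  0.275] rows>= 1.3
  ik [ 0.14  0.83 -0.05  1.79 -1.29  1.79 -2.09] 0.0
 turn [-0.046 -0.055  0.001] shift [-0.035 -0.01   0.291] TCP [0.539 0.219 0.275] rows>= 1.5
  ik [ 0.11  0.85 -0.02  1.74 -1.26  1.84 -2.1 ] 0.0
 turn [-0.023 -0.116  0.004] shift [-0.067 -0.082  0.566] TCP [0.544 0.276 0.277] rows>= 2.5
  ik [ 0.31  0.96 -0.44  1.8  -1.29  1.63 -2.09] 0.0001
```

```bash
python3 -m jog '[-0.01,-0.02,0,-0.01,-0.01,0.1,0.4,-0.02,-0.04,0,-0.02,-0.02,0.2,0.4,-0.035,-0.055,0,-0.035,-0.02,0.29,0.4,-0.035,-0.055,0,-0.035,-0.02,0.29,0.4,-0.035,-0.055,0,-0.035,-0.02,0.29,0.4]'; python3 st.py; python3 - <<'E'
from rel import *
for D,t,y,z in((104,106,.205,.26),(108,106,.205,.26),(112,106,.2,.26)):
  M=tool(D,t,1);rel(np.array([.558,y,z])+.062*M[:,2],M)
E
```

```text
clock: 12.55
tcp_pos: [0.5413, 0.2177, 0.2749]
orientation: [-1.341, 1.005, 1.453]
contact_force: [-1.3, -1.0, 0.1]
grip_width: 0.0446
q [ 0.0581  0.8442  0.0632  1.7548 -1.3069  1.8756 -2.0748] p [0.5413 0.2177 0.2749] F [-1.2717 -0.9534  0.0766] w 0.0446 t 12.55
[[-0.0174 -0.9616 -0.2738]
 [ 0.083  -0.2742  0.9581]
 [-0.9964 -0.006   0.0846]]
 turn [ 0.011 -0.062 -0.   ] shift [ 0.008 -0.073  0.214] TCP [0.544 0.263 0.277] rows>= 1.3
  ik [ 0.3   0.95 -0.4   1.8  -1.29  1.67 -2.08] 0.0
 turn [-0.011 -0.062  0.004] shift [ 0.008 -0.052  0.214] TCP [0.54  0.262 0.277] rows>= 1.3
  ik [ 0.21  0.95 -0.29  1.75 -1.29  1.77 -2.09] 0.0
 turn [-0.033 -0.062  0.008] shift [ 0.005 -0.024  0.189] TCP [0.536 0.255 0.277] rows>= 1.5
  ik [ 0.17  0.96 -0.25  1.71 -1.26  1.84 -2.12] 0.0
```

```bash
python3 -m jog '[-0.005,-0.02,0,0,-0.015,0.07,0.4,-0.01,-0.04,0.002,0.005,-0.03,0.14,0.4,-0.01,-0.062,0.004,0.008,-0.05,0.21,0.4,-0.01,-0.062,0.004,0.008,-0.05,0.21,0.4,-0.01,-0.062,0.004,0.008,-0.05,0.21,0.4]'; python3 st.py; python3 - <<'E'
from rel import *
from h import w2px
import cv2
o=r.get_obs();M0=R.from_rotvec(o['orientation']).as_matrix()
hh=M0@np.array([-.9396,-.0021,.3423]);print("tilt",np.degrees(np.arccos(hh[2])),"case",o['tcp_pos']-.062*M0[:,2])
for n in("side","scene","wrist"):cv2.imwrite(f"pics/{n}8.png",r.grab_frame(n)[:,:,::-1])
E
```

```text
clock: 13.05
tcp_pos: [0.5399, 0.2592, 0.2767]
orientation: [-1.192, 0.871, 1.578]
contact_force: [0.2, -0.7, -0.1]
grip_width: 0.0445
q [ 0.1076  0.9503 -0.1276  1.7333 -1.3495  1.8785 -2.0636] p [0.5399 0.2592 0.2767] F [ 0.2292 -0.7491 -0.0601] w 0.0445 t 13.05
[[-0.083  -0.9528 -0.292 ]
 [ 0.2604 -0.3036  0.9165]
 [-0.9619  0.      0.2733]]
tilt 4.149412473265696 case [0.5580335  0.20237544 0.25974905]
```

View pics/scene8.png

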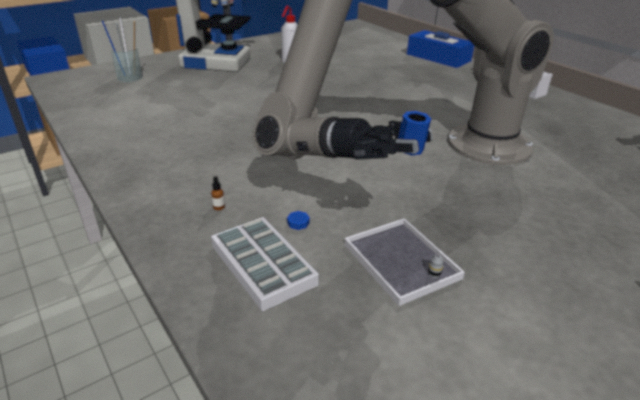

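View pics/wrist8.png

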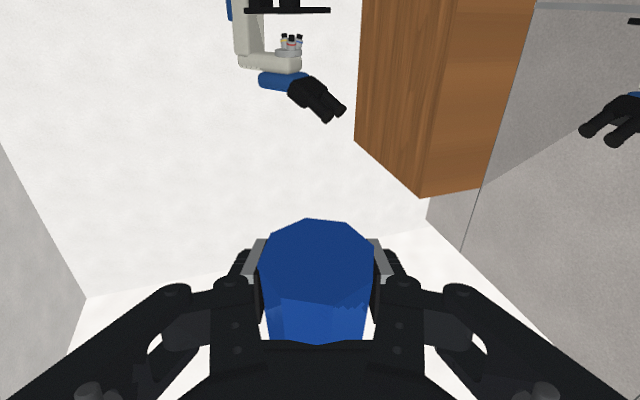

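View pics/side8.png

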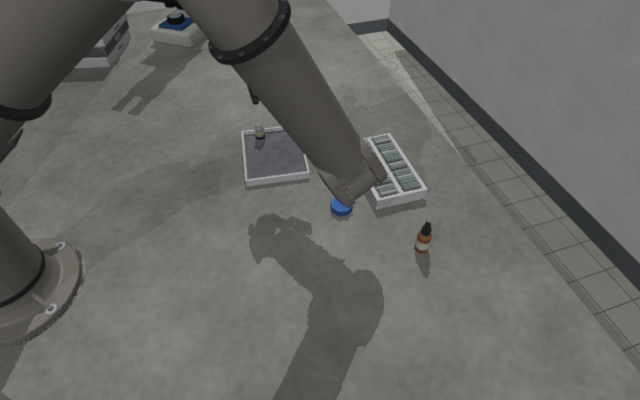

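The scene view shows the case at about (414,132) with its black hole facing up. The lid, oil, slide box and objective look unmoved. I'll check the case's projected position and the other objects.

```bash
python3 - <<'E'
from h import *
np.set_printoptions(precision=3,suppress=True)
c=np.array([.558,.2024,.2597])
print("case proj",w2px("scene",[c,c+[0,0,.03],c-[0,0,.03]]))
print("px at z.29",px2w("scene",[(416,117)],.29),px2w("scene",[(414,132)],.26))
crop("pics/c8.png","pics/scene8.png",(370,95,450,170),8)
a=cv2.imread("pics/scene0.png").astype(int);b=cv2.imread("pics/scene8.png").astype(int)
d=np.abs(a-b).max(2);
for n,(x0,y0,x1,y1) in dict(obj=(424,250,448,280),lid=(284,208,312,232),oil=(207,175,228,212),box=(208,215,320,305)).items(): print(n,d[y0:y1,x0:x1].max(),d[y0:y1,x0:x1].mean())
E
```

```text
case proj [[411.208 140.517]
 [413.495 124.484]
 [409.011 155.908]]
px at z.29 [[0.534 0.184 0.29 ]] [[0.531 0.182 0.26 ]]
obj 14 6.169444444444444
lid 19 7.8273809523809526
oil 18 7.073359073359073
box 19 6.167063492063492
```

View pics/c8.png

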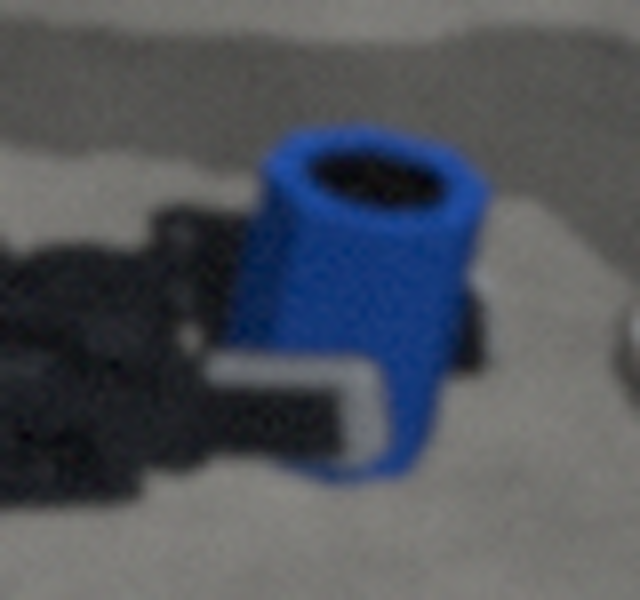

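The mouth centre is at (417,117) and the base at (413,150). That fits an upright case whose middle is at about (0.555,0.20,0.275), since it was gripped 15 mm off its middle. The bench objects show no change. It is a little high for "about 20 cm", so I'll lower it by about 4 cm.

```bash
python3 - <<'E'
from rel import *
o=r.get_obs();q=o['joints'].copy()
for D,t,z in((108,108,.22),(112,108,.22),(110,107,.22)):
  M=tool(D,t,1);p=np.array([.558,.21,z])+.062*M[:,2];rel(p,M)
  # min-norm simulated
  x=q.copy()
  def err(x):
    pp,MM,_=fk(x,P);return np.r_[p-pp,MM@(R.from_matrix(MM.T@M).as_rotvec())]
  for i in range(30):
    e=err(x);J=np.array([(err(x+1e-5*np.eye(7)[k])-e)/1e-5 for k in range(7)]).T
    x=x-.2*np.linalg.pinv(J)@e
  print("  sim",np.round(x,3),"wrist",fk(x,P)[2][1])
E
```

```text
turn [-0.002 -0.012  0.001] shift [ 0.192 -0.008 -0.021] TCP [0.54  0.266 0.239] rows>= 0.8
  ik [ 0.18  1.03 -0.27  1.73 -1.29  1.79 -2.03] 0.0
  sim [ 0.097  1.026 -0.146  1.734 -1.342  1.874 -1.996] wrist [ 0.65175801 -0.06686171  0.1198809 ]
 turn [-0.023 -0.012  0.007] shift [ 0.192  0.012 -0.022] TCP [0.536 0.265 0.239] rows>= 0.8
  ik [ 0.16  1.04 -0.25  1.69 -1.26  1.84 -2.06] 0.0
  sim [ 0.086  1.036 -0.148  1.69  -1.299  1.905 -2.033] wrist [ 0.67100064 -0.05962953  0.12000981]
 turn [-0.012 -0.007  0.004] shift [ 0.197  0.002 -0.021] TCP [0.538 0.266 0.238] rows>= 0.8
  ik [ 0.13  1.02 -0.2   1.71 -1.29  1.84 -2.03] 0.0
  sim [ 0.09   1.023 -0.14   1.713 -1.316  1.881 -2.018] wrist [ 0.66203931 -0.06501036  0.12506504]
```

```bash
python3 -m jog '[-0.005,-0.003,0.002,0.05,0,-0.005,0.4,-0.01,-0.007,0.004,0.1,0,-0.01,0.4,-0.012,-0.007,0.004,0.15,0,-0.015,0.4,-0.012,-0.007,0.004,0.197,0.002,-0.021,0.4,-0.012,-0.007,0.004,0.197,0.002,-0.021,0.4,-0.012,-0.007,0.004,0.197,0.002,-0.021,0.4]'
python3 -m jog '[0,0,0,0,0,0,0.4,0,0,0,0,0,0,0.4,0,0,0,0,0,0,0.4,0,0,0,0,0,0,0.4,0,0,0,0,0,0,0.4]'; python3 st.py; python3 - <<'E'
from rel import *
from h import px2w,crop
import cv2
o=r.get_obs();M0=R.from_rotvec(o['orientation']).as_matrix()
hh=M0@np.array([-.9396,-.0021,.3423]);print("tilt",np.degrees(np.arccos(hh[2])),"case",o['tcp_pos']-.062*M0[:,2]+.015*hh,"qvel",np.abs(o['qvel']).max())
for n in("side","scene"):cv2.imwrite(f"pics/{n}9.png",r.grab_frame(n)[:,:,::-1])
crop("pics/c9.png","pics/scene9.png",(190,95,480,305),2.7)
E
```

```text
clock: 13.8
tcp_pos: [0.5377, 0.2657, 0.2378]
orientation: [-1.196, 0.84, 1.621]
contact_force: [0.3, -0.5, -0.2]
grip_width: 0.0442
clock: 14.3
tcp_pos: [0.5377, 0.2657, 0.238]
orientation: [-1.196, 0.839, 1.621]
contact_force: [-0.1, 0.3, -0.3]
grip_width: 0.0449
q [ 0.1064  1.037  -0.155   1.6851 -1.3079  1.8779 -2.0372] p [0.5377 0.2657 0.238 ] F [-0.1091  0.275  -0.2587] w 0.0449 t 14.3
[[-0.1013 -0.9399 -0.3261]
 [ 0.2762 -0.3415  0.8984]
 [-0.9558  0.001   0.2942]]
tilt 2.9028891729277317 case [0.55768878 0.21071742 0.23476892] qvel 0.0032703804236851874
```

View pics/c9.png

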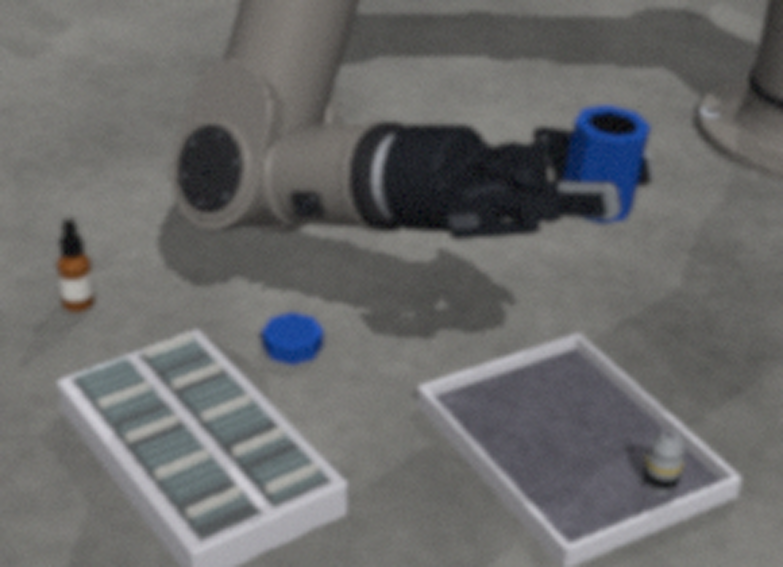

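View pics/side9.png

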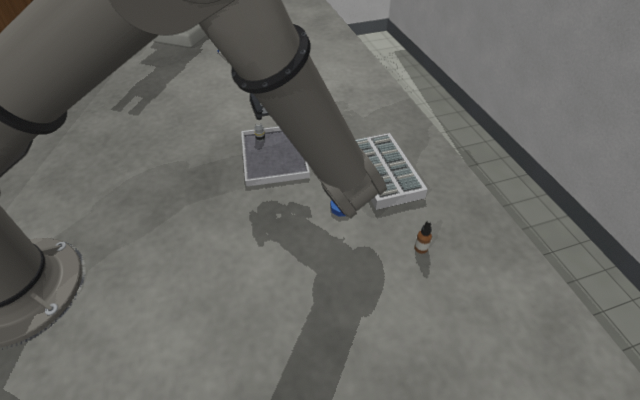

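```bash
python3 - <<'E'
from h import *
print(w2px("scene",[[.5577,.2107,.2648]]), px2w("scene",[(417,140)],.265))
r.hand_in(); print(r.get_obs()['grip_width'])
E
```

```text
[[415.20706083 139.67713306]] [[0.5563012  0.21349661 0.265     ]]
the job is handed in; nothing more can be done
the job is handed in; nothing more can be done
```

The case is now held hole up and still over the lens tray, and I handed the job in at about 14.3 s of the 59 s allowed.

**What I did:** I gripped the standing case from the side with the gripper tilted about 70° from straight down. I then lifted it, rolled it 180° about the gripper's axis, carried it over the tray and tipped it upright. It did not need laying on its side.

**Last checks:**
- **Case position:** its middle is at about (0.557, 0.211, 0.235) m, so 23.5 cm up. My tray estimate is centred near (0.56, 0.22). The mouth I saw in the scene picture was within about 2 pixels of where it should be.
- **Tilt and stillness:** the tilt works out to about 3° from upright, using the arm pose and assuming the case has not shifted in the fingers. The black hole is visible facing up. Joint speeds were about 0.003 rad/s at most.
- **Grip:** the opening is 44.9 mm on the 44 mm case, with the grip set to 60 N.
- **Other objects:** just before I lowered the case the last 4 cm, comparing the scene picture with the first one showed no change at the objective, lid, oil bottle or slide box. The last pictures look the same by eye.

**What disagreed or went wrong:**
- **First grip:** it missed and turned the case about 12°, because the fingertips sit about 37 mm behind where the reported TCP implies. Both cameras showed this, and I corrected for it on the second grip.
- **Joint limit:** joint 5 came close to its limit, reaching -1.35 of -1.37 rad, but did not pass it in any reading I took.

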